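# Stand the slumped copper plaque back and close its keeper

## Task

The copper plaque has slumped forward in its display stand: push it back with the fingertips until it leans on the stand's back rest, its foot still in the groove. Then push that stand's upright keeper arm over until it lies level across the front of the plaque, at its stop, and finish clear. Only push: lift nothing out, and leave the brass plaque, its keeper and everything else on the bench as they are.

Things in the scene. Friction and masses are not known exactly. Their poses are not given: they have to be found in the camera images.
- stand_copper: dark wooden stand fixed to the bench, carrying the copper plaque. Base 110 (x) x 220 (y) x 20 mm; origin: underside centre. Stand x points from its front (keeper side, roughly facing the robot) to its back, y to the left seen from the robot, z up; yawed up to 15 degrees
- groove_copper (a point): middle of the groove's floor in the copper stand, 20 mm above the bench. The groove runs along stand y, is 14 mm wide (x -7 to +7 mm) between two lips 12 mm thick with tops 44 mm (front) and 28 mm (back) above the bench, and has end stops at y +-80 mm
- rest_copper (a point): middle of the top front edge of the copper stand's back rest (two posts at y +-50 mm and a cross rail): 26 mm behind the stand's origin, 115 mm above the bench
- pin_copper (a point): pin of the copper stand's keeper, at the middle of the arm's thickness: at stand x -28, y +95 mm, 100 mm above the bench, level, parallel to stand x. Just behind the arm there stands its post, 14 mm square, centred at stand x -15 mm, top 112 mm above the bench
- stand_brass: the same kind of stand, carrying the brass plaque and an already closed keeper; same sizes and axes; the two stands may be on either side
- plaque_copper_top (a point): middle of the copper plaque's top edge: a loose plate 150 mm wide, 140 tall, 6 thick, 0.3 to 0.55 kg, its foot in the stand's groove. Starts leaning forward 0.33 rad on the front lip, this point 41 mm before the stand's origin, 153 mm up. Some 1 to 2 N near the top tips it; past upright it falls onto the back rest by itself and leans back 0.21 to 0.28 rad, this point about 30 mm behind the origin
- plaque_copper_foot (a point): middle of the copper plaque's bottom edge, in the groove about 21 mm above the bench
- keeper_copper (a joint): steel keeper arm of the copper stand. 0 rad: straight up; positive tips it to stand -y, over the plaque; hard stop at 1.57: level across the plaque's front. It starts between -0.32 (leaning outward) and 0.12. Stiff pivot: it stays where it is left and takes about 1 N near its end
- keeper_copper_tip (a point): end of the copper stand's keeper arm, on its middle line, 75 mm from the pin. The arm is 10 mm thick (stand x -33 to -23 mm) and 12 mm wide; 64 mm from the pin a black rubber buffer, 16 mm across, sticks out 30 mm from its back towards the plaque
- plaque_brass_top (a point): middle of the brass plaque's top edge: a loose plate 150 mm wide, 140 tall, 6 thick, 0.3 to 0.55 kg, its foot in the stand's groove. It already leans on its back rest; not to be disturbed
- keeper_brass (a joint): keeper of the brass stand, the same as the copper stand's; already closed at about 1.56 rad; not to be moved
- cup: brass cup, 68 mm across, 75 mm tall, standing; origin under its centre. Bystander
- bowl: copper bowl, 110 mm across, 50 mm tall; origin under its centre. Bystander
- hammer: hammer lying on the bench, 240 mm long; origin under its middle. Bystander
- jar: amber jar with dark lid, 60 mm across, 75 mm tall; origin under its centre. Bystander
- block: light wooden block 50 x 80 x 35 mm; origin under its centre. Bystander
- bangle: brass ring lying flat, 68 mm across, 14 mm tall; origin under its centre. Bystander
- vase: brass vase, 64 mm across, 110 mm tall; origin under its centre. Bystander
There are look-alikes about, which are no part of the job. What is shaped like the stand_copper but green or pink is not meant.

How it is judged:
By the outcome, as a careful person would: the job done as asked, in the order asked, and still so for the second after the job is handed in, with the robot touching nothing.
It also fails if it takes over 51 s, if anything falls off the work surface, if the arm or the gripper's body presses on something with over 40 N, if the wrist force passes 120 N, or if a joint passes its speed limit or range.

## Robot

A 7-joint arm with a two-finger parallel gripper is mounted at the origin on the work surface. World frame = base frame: x ahead of the robot, y to its left, z up, the work surface at z = 0. Lengths are in m, angles in rad, forces in N, time in s.
With the tool pointing down it reaches from about 0.425 to 0.875 m from the base axis. Payload 4.7 kg.
Tool frame: the origin (TCP) lies where the fingers leave the gripper's body, on its centre line; the fingertips stand 70 mm ahead of it and the grasp point (between the pads) lies 51 mm ahead of it; z points along the fingers, y is the line along which they close (so a half turn about z gives the same grasp; the last joint's range is limited). The gripper opens to 87 mm and grips with 3 to 60 N. Pads are 19 mm wide; open, the fingers measure 117 mm over their backs; the gripper's body (75 mm by 190 mm) begins 51 mm behind the grasp point.
Start: joints at [1.305, 0.321, -0.07, 1.45, 0.023, 1.371, -0.057], TCP at [0.179, -0.625, 0.292] pointing down, gripper open.
Joint ranges: [-2.86, 2.86], [-0.3, 2.09], [-1.38, 1.24], [0.06, 2.45], [-1.56, 4.7], [0.09, 2.05], [-2.69, 2.69]. Speed limits (rad/s): [2.57, 2.57, 3.14, 3.14, 3.14, 3.14, 3.14].

## Interface

Orientations are given as a rotation vector (axis times angle).
In Python, from plant import ctrl, jaws, monitor, vision gives the robot as it stands. Calls block until the motion is done:
- ctrl.move_ptp(position, orientation): joint-space move of the TCP to a pose.
- ctrl.move_linear(position, frame=None, rate=0.15): straight line of the TCP; frame=None keeps the orientation; rate is the mean speed in m/s.
- ctrl.move_joints(angles): joint-space move.
- jaws.gripper_open() and jaws.clamp(grasp_force=None): open the fingers fully, or close them until they stop; grasp_force is the grip in N (None keeps the last).
- ctrl.wait(seconds).
- ctrl.ik(position, orientation): joint angles nearest the present ones, or None.
- monitor.sense(): the state.
- vision.read_camera(name): name is "side" or "top"; returns the picture (420x560x3 uint8, red, green, blue); there is no depth.
- vision.camera_params(name): a dict with "camera_matrix" (3x3 intrinsics, pixels), "world_from_camera" (4x4, takes a point from camera to world coordinates). Camera axes: x right, y down, z forward; pixel columns grow to the right and rows downward; lengths in m; the calibration is good to about 2 mm. A picture is of the moment at which its call begins. camera_params takes no time and is no camera call.
A pose or a line that the arm cannot do raises ctrl.MotionError and nothing moves.
- ctrl.close_job(): hands the job in; it is judged then, once.
The state is a dict: "clock": time; "joint_pos": joint angles; "qd": joint speeds; "joint_torque": joint torques, N m; "tool_pos": TCP position; "tool_rot": TCP orientation; "ft_force": force on the tool from outside, world axes, zero at the start; "wrist_torque": the same for the moment, N m; "opening": finger opening in m; "finger_force": force on a finger pad.
Only numpy, scipy, OpenCV 4.12 (cv2) and the standard library are available. Lean on these libraries where they do the work, as an engineer would, in place of code of your own. Each camera call takes 0.05 s, during which the arm holds its last target. There are 200 camera calls.

## Working session

There is one attempt and no reset: what is moved stays moved. The work goes in short steps, each a Python script; the robot and the scene stay as the last script left them, time stands still between calls to the robot, and variables do not carry over. Pictures are saved under pics/ and viewed, at most 10 in all, crops included, and the job is handed in when it is done.

```bash
ls; mkdir -p pics; python3 - <<'E'
from plant import ctrl,jaws,monitor,vision
import cv2
for n in("top","side"):
    im=vision.read_camera(n); cv2.imwrite(f"pics/{n}0.png",cv2.resize(im[:,:,::-1],(800,600),interpolation=cv2.INTER_CUBIC))
    p=vision.camera_params(n); print(n,p["camera_matrix"],p["world_from_camera"])
s=monitor.sense(); print(s)
E
```

```text
pics
top [[410.81499912   0.         272.56272808]
 [  0.         410.81499912 201.60900518]
 [  0.           0.           1.        ]] [[-0.00912856 -0.99696352  0.07733313  0.43009367]
 [-0.9998837   0.01004537  0.01147463  0.01682008]
 [-0.01221663 -0.07721939 -0.99693928  1.38662073]
 [ 0.          0.          0.          1.        ]]
side [[466.10922581   0.         279.35334725]
 [  0.         466.10922581 210.35663783]
 [  0.           0.           1.        ]] [[ 0.99763412 -0.03831572  0.05707957  0.43777407]
 [-0.06803627 -0.66936753  0.73980956 -0.81091158]
 [ 0.00986087 -0.74194273 -0.67039074  0.89177657]
 [ 0.          0.          0.          1.        ]]
{'clock': 0.1, 'joint_pos': array([ 1.30510449,  0.32172233, -0.07012037,  1.45153296,  0.02262123,
        1.37080258, -0.05687376]), 'qd': array([ 0.00062496, -0.00198965,  0.0015566 , -0.00190613,  0.0007751 ,
       -0.00055391, -0.00132085]), 'joint_torque': array([-2.20411243e-04, -4.92568803e+01, -4.05640975e-01, -3.13400459e+01,
       -6.41447003e-02,  3.93745839e-02,  3.11695646e-05]), 'tool_pos': array([ 0.17937324, -0.62437466,  0.29129838]), 'tool_rot': array([-3.10925292e+00, -4.37977182e-01,  5.25691331e-04]), 'ft_force': array([ 0.42141363, -0.27598501, -0.64605138]), 'wrist_torque': array([-0.0271286 , -0.00706227,  0.02108082]), 'finger_force': 0.0, 'opening': 0.08686561300696295}
```

View pics/top0.png

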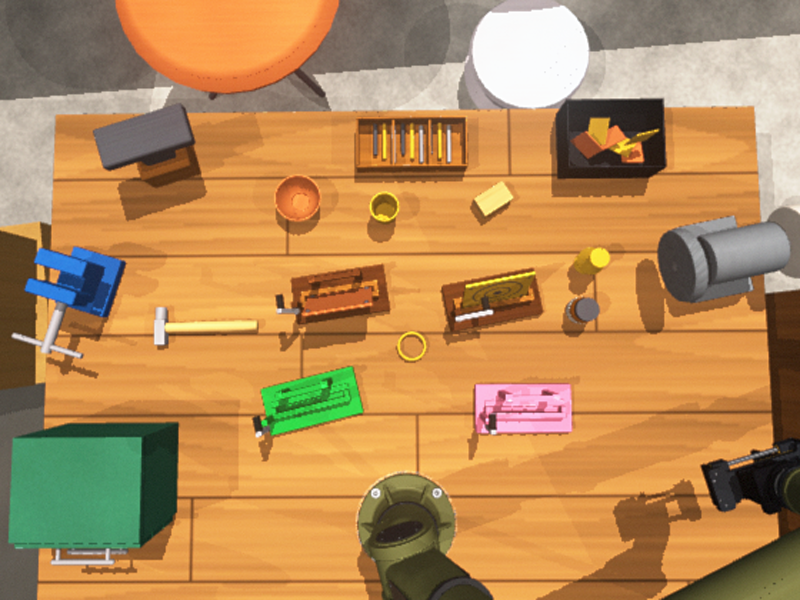

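View pics/side0.png

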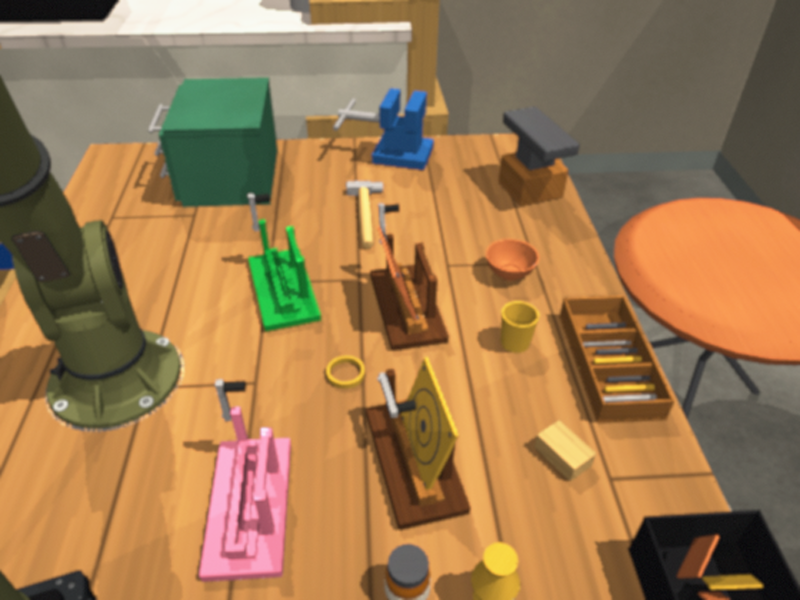

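The top view shows the copper stand at about (340,295) of 800x600, with its keeper upright at (282,305). The brass stand is at (492,298), and the green and pink look-alikes sit nearer the robot. I'll zoom in on the copper stand in both views.

```bash
python3 - <<'E'
import cv2,numpy as np
from plant import vision
a=vision.read_camera("top")[165:245,180:285,::-1]; b=vision.read_camera("side")[130:250,245:325,::-1]
a=cv2.resize(a,None,fx=4,fy=4,interpolation=cv2.INTER_CUBIC); b=cv2.resize(b,None,fx=4.5,fy=4.5,interpolation=cv2.INTER_CUBIC)
c=np.zeros((540,800,3),np.uint8); c[:320,:420]=a; c[:540,430:790]=b
cv2.imwrite("pics/crop.png",c)
E
```

```text
(no output)
```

View pics/crop.png

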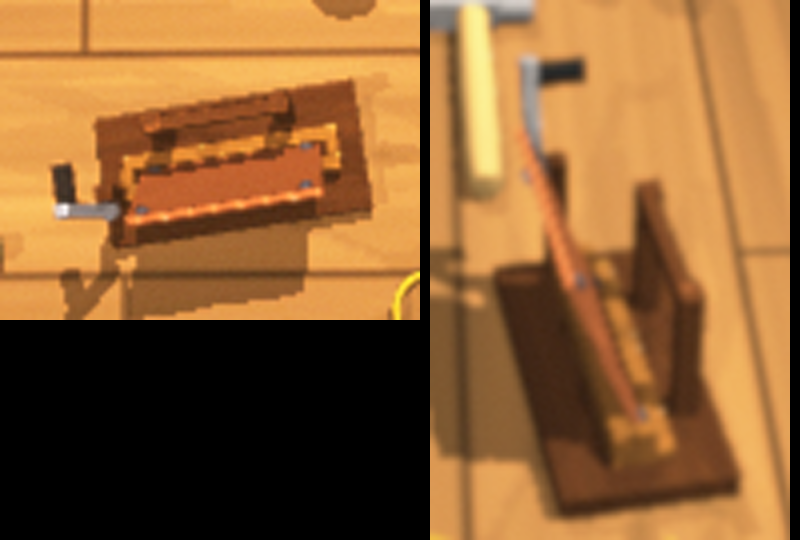

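```bash
cat >h.py <<'E'
import numpy as np, cv2
from plant import ctrl,jaws,monitor,vision
from scipy.spatial.transform import Rotation as R
def proj(n,P):
    p=vision.camera_params(n); T=np.linalg.inv(p["world_from_camera"]); q=np.atleast_2d(P)@T[:3,:3].T+T[:3,3]
    q=q@p["camera_matrix"].T; return q[:,:2]/q[:,2:]
def W(s,P):  # stand frame -> world
    c,n=np.cos(s[2]),np.sin(s[2]); P=np.atleast_2d(P)
    return np.c_[s[0]+c*P[:,0]-n*P[:,1], s[1]+n*P[:,0]+c*P[:,1], P[:,2]]
def arm(th,r,x=-.028): return [x,.095-r*np.sin(th),.1+r*np.cos(th)]
E
python3 - <<'E'
from h import *
from scipy.optimize import least_squares
t=lambda p:(np.array(p,float)+.5)/4-.5+[180,165]
sd=lambda p:(np.array(p,float)-[430,0]+.5)/4.5-.5+[245,130]
B=[[.055,.11,.02],[.055,-.11,.02],[-.055,-.11,.02],[-.055,.11,.02]]
PT=[[-.041,.075,.153],[-.041,-.075,.153]]
top=t([(96,119),(354,80),(371,212),(118,247),(130,220),(322,190)])
side=sd([(740,475),(561,500),(497,268)])
def f(s):
    r=[proj("top",W(s,B+PT))-top, proj("side",W(s,[B[1],B[2],B[3]]))-side]
    k=W(s,arm(s[3],.075))
    r+= [proj("top",k)-t((62,210)), proj("side",k)-sd((528,62))]
    return np.vstack(r).ravel()
o=least_squares(f,[.6,.15,.1,0],loss="soft_l1"); s=o.x; print(s); print(f(s).reshape(-1,2).round(1))
np.save("s.npy",s)
# bangle-like sanity & keypoints
print(W(s,[[0,0,.02],[-.041,0,.153],[-.028,.095,.1],arm(s[3],.075)]).round(4))
E
```

```text
[ 0.5252975   0.14765134  0.13985023 -0.30970237]
[[-0.3 -0.5]
 [ 0.1 -0.5]
 [ 0.8 -1.1]
 [-1.4  0. ]
 [-1.  -0.3]
 [ 0.3 -0.2]
 [ 0.   0.6]
 [-1.1  1. ]
 [-1.6 -0.3]
 [ 0.1 -0.2]
 [-0.4 -0.3]]
[[0.5253 0.1477 0.02  ]
 [0.4847 0.1419 0.153 ]
 [0.4843 0.2378 0.1   ]
 [0.4811 0.2605 0.1714]]
```

```bash
cat >>h.py <<'E'
s=np.load("s.npy"); c,n=np.cos(s[2]),np.sin(s[2])
def rot(sg):
    y=sg*np.array([-n,c,0]); z=np.array([0,0,-1.]); return R.from_matrix(np.c_[np.cross(y,z),y,z]).as_rotvec()
def tip(x,y,z): return W(s,[x,y,z+.07])[0]   # TCP for fingertips at stand point
E
python3 - <<'E'
from h import *
for sg in(1,-1):
    for p in [(-.08,0,.25),(-.08,0,.125),(0,0,.125),(-.034,.155,.25),(-.034,.155,.145),(-.034,.06,.104)]:
        q=ctrl.ik(tip(*p),rot(sg)); print(sg,p,None if q is None else np.round(q,2))
E
```

```text
1 (-0.08, 0, 0.25) [ 0.83 -0.11 -1.09  1.81 -0.1   1.38  1.47]
1 (-0.08, 0, 0.125) [ 0.8   0.09 -1.17  1.98  0.09  1.13  1.29]
1 (0, 0, 0.125) [ 0.66  0.39 -1.17  1.8   0.38  1.2   1.09]
1 (-0.034, 0.155, 0.25) [-0.17  0.14 -0.49  1.63  0.06  1.39  1.05]
1 (-0.034, 0.155, 0.145) [ 0.27  0.33 -1.03  1.76  0.3   1.22  0.87]
1 (-0.034, 0.06, 0.104) [ 0.62  0.4  -1.24  1.88  0.41  1.16  0.94]
-1 (-0.08, 0, 0.25) [ 0.56 -0.08 -0.85  1.82 -0.06  1.38 -1.71]
-1 (-0.08, 0, 0.125) [ 0.95  0.15 -1.36  1.98  0.16  1.14 -1.91]
-1 (0, 0, 0.125) [ 0.58  0.33 -1.05  1.81  0.31  1.18 -2.  ]
-1 (-0.034, 0.155, 0.25) [-0.1   0.14 -0.57  1.63  0.08  1.39 -2.1 ]
-1 (-0.034, 0.155, 0.145) [-0.55  0.18 -0.07  1.79  0.01  1.18 -2.05]
-1 (-0.034, 0.06, 0.104) [ 0.63  0.42 -1.27  1.87  0.43  1.17 -2.22]
```

```bash
python3 - <<'E'
from h import *
jaws.clamp(40)
ctrl.move_ptp(tip(-.085,0,.25),rot(1))
print(monitor.sense()["tool_pos"],tip(-.085,0,.25),monitor.sense()["clock"])
ctrl.move_linear(tip(-.085,0,.125))
f0=monitor.sense()["ft_force"]
for x in (-.055,-.04,-.025,-.01,0.0):
    ctrl.move_linear(tip(x,0,.125),rate=.04); m=monitor.sense(); print(x,(m["ft_force"]-f0).round(2),round(m["clock"],2))
ctrl.wait(.3)
ctrl.move_linear(tip(-.085,0,.125)); ctrl.move_linear(tip(-.085,0,.25),rate=.25)
ctrl.move_ptp(tip(-.034,.165,.25),rot(1)); m=monitor.sense();print(m["clock"],m["tool_pos"]-tip(-.034,.165,.25))
a=vision.read_camera("top")[165:245,180:285,::-1]; b=vision.read_camera("side")[130:250,245:325,::-1]
a=cv2.resize(a,None,fx=4,fy=4,interpolation=cv2.INTER_CUBIC); b=cv2.resize(b,None,fx=4.5,fy=4.5,interpolation=cv2.INTER_CUBIC)
C=np.zeros((540,800,3),np.uint8); C[:320,:420]=a; C[:540,430:790]=b
cv2.imwrite("pics/c2.png",C)
E
```

```text
[0.44150888 0.13491001 0.32005993] [0.44112737 0.13580278 0.32      ] 4.5583
-0.055 [0.27 0.98 0.54] 6.44
-0.04 [-0.08  0.19  0.86] 6.97
-0.025 [-0.77  0.33 -0.8 ] 7.49
-0.01 [ 0.18  0.91 -0.37] 8.02
0.0 [0.2  0.81 0.54] 8.42
10.825 [-0.00064684 -0.0001023  -0.00188838]
```

View pics/c2.png

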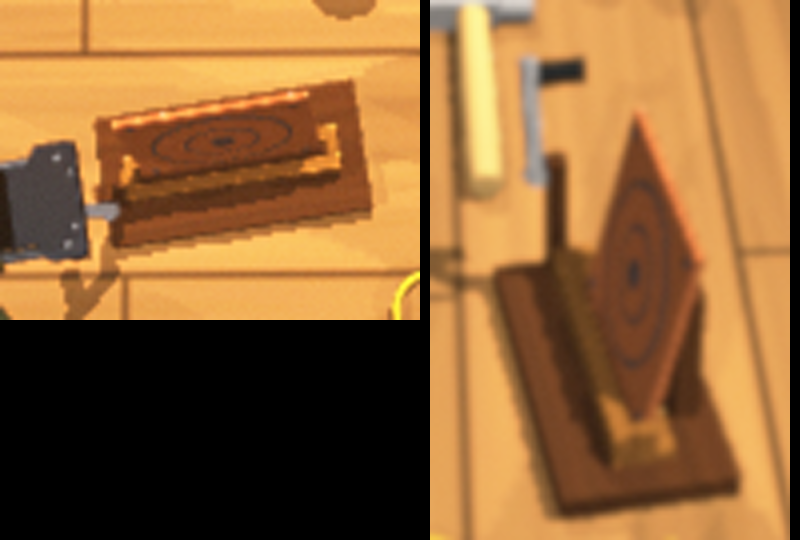

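The copper plaque now leans on its back rest with its foot in the groove: its top edge runs from (112,125) to (308,95) in the top crop. The keeper hasn't been touched. Next I push the keeper over along an arc.

```bash
python3 - <<'E'
from h import *
X=-.034
def P(th,r=.05,w=.006): return tip(X,.095-r*np.sin(th)+w*np.cos(th)+.015,.1+r*np.cos(th)+w*np.sin(th))
ctrl.move_linear(tip(X,.165,.146),rate=.2)
f0=monitor.sense()["ft_force"]
for th in np.r_[-.15,np.arange(.1,1.5,.2),1.57]:
    ctrl.move_linear(P(th),rate=.06); m=monitor.sense(); print(round(th,2),(m["ft_force"]-f0).round(1),round(m["clock"],1))
for dz in(.002,.004,.006):
    ctrl.move_linear(P(1.57)-[0,0,dz],rate=.03); m=monitor.sense(); F=m["ft_force"]-f0; print(dz,F.round(1))
    if F[2]>8: break
p=m["tool_pos"].copy(); ctrl.move_linear([p[0],p[1],.33],rate=.2)
ctrl.move_ptp(tip(-.15,-.05,.3),rot(1)) if 0 else ctrl.move_ptp(tip(-.034,.25,.27),rot(1))
print(monitor.sense()["clock"])
a=vision.read_camera("top")[165:245,180:285,::-1]; b=vision.read_camera("side")[130:250,245:325,::-1]
a=cv2.resize(a,None,fx=4,fy=4,interpolation=cv2.INTER_CUBIC); b=cv2.resize(b,None,fx=4.5,fy=4.5,interpolation=cv2.INTER_CUBIC)
C=np.zeros((540,800,3),np.uint8); C[:320,:420]=a; C[:540,430:790]=b
cv2.imwrite("pics/c3.png",C)
for n in("top","side"): print(n,proj(n,W(s,[arm(1.57,0,-.033),arm(1.57,.075,-.033),arm(1.47,.075,-.033)])).round(1))
E
```

```text
-0.15 [ 0.1  0.7 -0.4] 12.4
0.1 [-0.8  0.3 -0.9] 12.8
0.3 [-0.6  0.2  0.6] 13.1
0.5 [-0.7  1.1 -0.4] 13.4
0.7 [-1.3  1.1 -0.4] 13.7
0.9 [-1.5 -0.6  0.1] 14.1
1.1 [-1.  -1.  -0.6] 14.4
1.3 [-0.9 -0.3 -0.8] 14.7
1.57 [0.7 0.5 3.9] 15.1
0.002 [-4.7 -2.6 16.6]
17.0333
top [[207.2 218.3]
 [230.9 214.8]
 [230.5 214.7]]
side [[266.  169.2]
 [271.1 185.7]
 [271.1 183.4]]
```

View pics/c3.png

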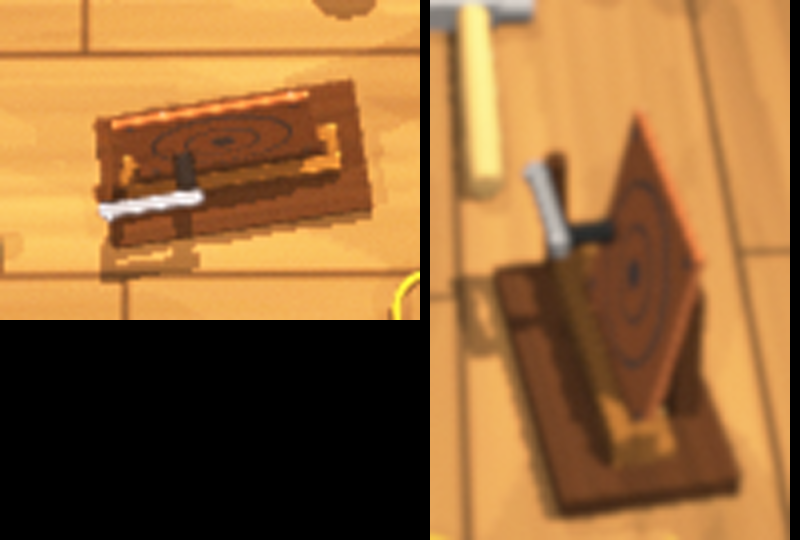

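The keeper lies level across the plaque's front: its end is at (200,197) in the top crop and (560,253) in the side crop, matching the predicted closed pose. I also felt the stop, at 16.6 N. The plaque still leans on its rest and the gripper is clear, so I'm handing in.

```bash
python3 -c "
from h import *
print(monitor.sense()['tool_pos']); print(ctrl.close_job())"
```

```text
[0.45830328 0.38810625 0.33939108]
the job is handed in; nothing more can be done
None
```

The copper plaque leans on its back rest with its foot in the groove, its keeper lies level at the stop, and I handed the job in at about 17 s with the arm clear and no sign of contact with anything else.

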